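Unhook the slide rack past its sprung keeper and lower it into the staining dish

TASK

First lift the black cover off the staining dish by its yellow handle and lay it flat on the middle of the grey rubber mat. Then take the slide rack off its drain hook: push the rack's blue handle bar against the red sprung keeper so that the bar itself opens it (the gripper must not touch the stand or keeper), lift the bar out between lip and keeper, and draw the rack clear of the hook. Lower the rack level into the staining dish until it stands flat on the bottom, without dropping it, and let go; leave everything else on the bench where it is.

Things in the scene. Friction and masses are not known exactly. Their poses are not given: they have to be found in the camera images.
- stand: Fixed drain stand with one steel hook. Origin on the bench below the middle of the hung rack's handle bar; z up, +x along the hook arm to its post, the hook's closed nose at -x. Sizes in mm in this frame: base plate 165 x 100 x 10 (x -53 to 113), 18 square post at x 93 up to z 150, arm 14 wide, x -17 to 102, underside z 136, top (saddle for the bar) z 148.
- hook_lip (a point): Free end of the hook's lip (stand x 15, z 168 mm). A front wall at x -17 to -9 curls back as a lip over the bar: x -17 to 15, z 164 to 172. A straight lift is blocked: slide the bar on the saddle against the keeper to x 23 to 27, raise it until its underside is above z 172, then draw it off over the nose to -x.
- keeper (a joint): Red sprung keeper's angle, rad: 0 shut, grows as its top swings to stand +x, stop at 1.0. Plate 5 thick, 12 wide, 44 long (mm) behind the lip, leaning 10 degrees to -x, hinged along y at stand x 26, z 138. The bar meets it with its centre at x about 15; with the bar at x 25 on the saddle it reads about 0.5 and pushes back with about 5 N. Springs shut by itself.
- keeper_tip (a point): Middle of the keeper's free upper edge, at stand x 19, z 180 mm when shut.
- rack: Loose steel rack with ten glass slides, 0.2 to 0.33 kg. Body 84 (x) x 120 (y) x 34 (z) mm, origin at centre of underside. Hangs with its y along the stand's y, underside 28 mm above the bench. Its bail loop goes round the hook arm, the body below the arm: keep the bar under 60 mm above its resting height until drawn 75 mm or more to stand -x of where it hung.
- rack_bar (a point): Centre of the rack's blue handle bar: 10 x 10 mm section, 120 mm long along the rack's y, 125 mm above the rack's underside, rigid on two uprights 10 (x) x 6 (y) mm at y -57 and 57. The hook takes up its middle 14 mm, so grip it to one side, about 34 mm from the middle, fingers closing along the rack's x.
- dish: Fixed open amber staining dish, 110 (x) x 146 (y) x 46 (z) mm, walls 4 mm, so inside 102 x 138 mm; inner floor 4 to 5 mm above the bench. Origin at the centre of its underside. The rack goes in with its long side (y) along the dish's long side (y), either way round, about 9 mm play on each side.
- cover: Loose black flat cover, 120 (x) x 156 (y) x 4 (z) mm, 0.12 kg, starting on the dish (underside at 46 mm). Origin at the centre of its underside. In its middle stands a yellow handle block 12 mm thick (x), 60 mm long (y), from 4 to 30 mm above the underside.
- mat: Fixed grey rubber mat flat on the bench, 190 (x) x 140 (y) x 3 mm; origin at the centre of its underside.
- reagent: Bystander: amber reagent bottle, 58 mm diameter, 160 mm tall, standing about 100 mm to one side of the hook (stand +y or -y), in the way of a gripper on that end of the bar. Origin under its centre.
- jar: Bystander: low white jar, 48 mm diameter, 55 mm tall, on the other side of the hook. Origin under its centre.
- cup: Bystander: yellow specimen cup, 54 mm diameter, 60 mm tall, beyond the dish. Origin under its centre.
- tubeblock: Bystander: green block 50 x 120 x 35 mm with three capped tubes up to 85 mm, beyond the mat. Origin under its centre.
- marker: Bystander: black marker pen lying on the bench, 14 mm thick, about 140 mm long.
- tape: Bystander: blue tape ring lying flat, 70 mm diameter, 18 mm high.

How it is judged (in metres and radians):
On the way, in this order (a step that is already met when the one before it is completed fails the run):
1. the cover lies flat on the mat (horizontal distance between cover and mat below 0.04 m and height (world z) of cover below 0.01 m and angle between cover's own z axis and vertical below 0.06 rad and linear speed of cover below 0.03 m/s), for 0.2 s.
2. the keeper is pressed open by the rack's bar, on the hook behind the lip (value of joint keeper above 0.25 rad and x of rack_bar in the frame of stand between 0.016 and 0.045 m and z of rack_bar in the frame of stand between 0.145 and 0.185 m), for 0.05 s.
3. the rack is off the hook, and the keeper has sprung shut ((x of rack_bar in the frame of stand below -0.024 m or horizontal distance between rack_bar and stand above 0.06 m) and value of joint keeper below 0.08 rad and height (world z) of rack above 0.015 m), for 0.1 s.
At the end, for the whole second after the job is handed in: Rack released, at rest on the dish floor: within 14 mm of the dish centre, underside under 10 mm up, level to 0.06 rad, long sides aligned to 0.2 rad. Cover flat and still, centre within 40 mm of the mat centre. Keeper shut (under 0.08 rad) (all of step 1 and horizontal distance between rack and dish below 0.014 m and z of rack in the frame of dish below 0.01 m and angle between rack's own z axis and vertical below 0.06 rad and angle between the y axis of rack and the y axis of dish, either way round below 0.2 rad and linear speed of rack below 0.03 m/s and angular speed of rack below 0.2 rad/s and value of joint keeper below 0.08 rad and contact force between the fingers and rack below 0.2 N); the robot touches nothing.
It fails at once if the gripper or arm touches the hook stand or its keeper (over 2 N) (contact force between any of the fingers, the arm and stand above 2 N).
It fails at once if the rack is dropped (faster than 0.45 m/s while within 70 mm of the bench) (linear speed of rack above 0.45 m/s and height (world z) of rack below 0.07 m).
It fails at once if the rack is tipped over 0.6 rad (angle between rack's own z axis and vertical above 0.6 rad).
It fails at once if a bystander is moved more than 30 mm (distance of any of reagent, jar, cup, tubeblock, marker, tape from where it was at the start of the episode above 0.03 m).
It also fails if it takes over 72 s, if anything falls off the work surface, if the arm or the gripper's body presses on something with over 40 N, if the wrist force passes 120 N, or if a joint passes its speed limit or range.

ROBOT

A 6-joint arm with a two-finger parallel gripper is mounted at the origin on the work surface. World frame = base frame: x ahead of the robot, y to its left, z up, the work surface at z = 0. Lengths are in mm, angles in rad, forces in N, time in s.
With the tool pointing down it reaches from about 375 to 975 mm from the base axis. Payload 3.8 kg.
Tool frame: the origin (TCP) lies on the front face of the gripper's body, between the roots of the fingers; the fingertips stand 64 mm ahead of it and the grasp point (between the pads) lies 45 mm ahead of it (grasp_offset is the distance from the TCP to the grasp point, in mm); z points along the fingers, y is the direction in which the jaws open and shut (so a half turn about z gives the same grasp; the last joint's range is limited). The gripper opens to 88 mm and grips with 3 to 60 N. Pads are 18 mm wide; open, the fingers measure 123 mm over their backs; the gripper's body (75 mm by 187 mm) begins 45 mm behind the grasp point.
Start: joints at [-1.254, 0.264, 1.604, -0, 1.274, -0.037], TCP at [233.858, -633.19, 302.706] pointing down, gripper open.
Joint ranges: [-2.63, 2.63], [-0.94, 2.18], [0.31, 2.57], [-1.31, 4.45], [0, 2.66], [-2.55, 2.55]. Speed limits (rad/s): [2.57, 2.57, 3.14, 3.14, 3.14, 3.14].

INTERFACE

Orientations are given as a unit quaternion [w, x, y, z].
In Python, from cell import * gives the robot as it stands. The module is installed in compiled form; this text tells all that it offers.
- The arm moves only by the shell command python3 -m crank 'ROWS' [OPENING]. ROWS is JSON, a list of rows, each a list of 6 numbers: the shift along the world's x, y, z in mm, then the turn, a rotation vector about the world's x, y, z in degrees. A call has 1 to 5 rows; each row shifts and turns the commanded pose from where the row before left it; what a row does not reach is not made up. A row lasts 1/8 s, in which the tool goes at most 62.5 mm and 10.7 degrees, less where a joint would pass 70% of its speed; a pose out of reach is approached as far as the arm can. A call is refused whole if a number of a shift passes 62.5 or a number of a turn 10.7, either way. A call with a gripper value outside its range is refused whole. OPENING is the opening, from 0 (shut) to 1 (fully open), set as the call begins (- or left out, the last holds). The fingers move at their own pace and stop on an object; the grip force is fixed at half the most. Time passes only in rows, so rows that do not move let the fingers close. It gives the time, the measured TCP pose, the force and the opening at its end, in the units of the state.
- observe(): the state, without advancing time (a new reading comes with each control period).
- get_image(name): name is "side" or "top" or "wrist"; returns a dict with "img" (400x640x3 uint8, red, green, blue), "K" (3x3 intrinsics, pixels), "D" ([k1, k2, p1, p2, k3] as OpenCV has them; the pictures are not rectified), "pose" (4x4, takes a point from camera to world coordinates); the wrist camera has in their place "tool_from_camera" (4x4, takes a point from camera to tool coordinates, whose origin is the TCP and whose axes are the flange's). Camera axes: x right, y up, looking along -z (the intrinsics and any distortion apply to the point x, -y, -z); pixel columns grow to the right and rows downward; lengths in mm; the calibration is good to about 2 mm. A picture is of the moment at which its call begins: read the wrist's pose just before it. There is no depth.
- job_done(): hands the job in, once; it reports no verdict.
The state is a dict: "time": time; "q": joint angles; "qvel": joint speeds; "joint_efforts": joint torques, N m; "ee_pos": TCP position; "eef_rot": TCP orientation; "contact_force": force on the tool from outside, world axes, zero at the start; "torque": the same for the moment, N m; "gripper_width": finger opening in mm.
Only numpy, scipy, OpenCV 4.12 (cv2) and the standard library are available. Lean on these libraries where they do the work, as an engineer would, in place of code of your own. Each camera call takes 0.05 s, during which the arm holds its last target. There are 200 camera calls.

## Working session

There is one attempt and no reset: what is moved stays moved. The work goes in short steps, Python scripts to look and compute and a shell command to move; the robot and the scene stay as the last step left them, time stands still between calls to the robot, and variables do not carry over. Pictures are saved under pics/ and viewed, about 8 in all and at most 12, crops included, and the job is handed in when it is done.

```bash
mkdir -p pics; cat > h.py <<'E'
from cell import *
import numpy as np, cv2
def save(n,f):
    d=get_image(n); cv2.imwrite(f,d["img"][:,:,::-1]); np.savez(f[:-4]+".npz",**{k:np.array(v) for k,v in d.items()}); return d
def load(f): return dict(np.load(f))
def ray(d,u,v):
    p=cv2.undistortPoints(np.array([[[u,v]]],float),np.array(d["K"]),np.array(d["D"]))[0,0]
    T=np.array(d["pose"]); return T[:3,3], T[:3,:3]@np.array([p[0],-p[1],-1])
def onz(d,u,v,z):
    o,r=ray(d,u,v); return o+r*(z-o[2])/r[2]
def two(d1,p1,d2,p2):
    o,r=ray(d1,*p1); a,b=ray(d2,*p2)
    s=np.linalg.lstsq(np.c_[r,-b],a-o,rcond=None)[0]; x=o+r*s[0]; y=a+b*s[1]
    return (x+y)/2,np.linalg.norm(x-y)
def proj(d,P):
    T=np.linalg.inv(np.array(d["pose"])); p=(T[:3,:3]@np.array(P,float).reshape(-1,3).T).T+T[:3,3]
    p=p*[1,-1,-1]; return cv2.projectPoints(p,np.zeros(3),np.zeros(3),np.array(d["K"]),np.array(d["D"]))[0][:,0]
E
python3 - <<'E'
from h import *
t=save("top","pics/top.png");s=save("side","pics/side.png")
print(t["pose"][:3,3],s["pose"][:3,3],t["K"],s["K"]); print(observe())
E
```

```text
[ 392.37922674    8.82421495 1902.0516124 ] [ -62.37277534 1018.83902334  927.78777025] [[515.27393126   0.         315.32199224]
 [  0.         515.27393126 191.21173296]
 [  0.           0.           1.        ]] [[438.93206347   0.         328.84446102]
 [  0.         438.93206347 205.69762774]
 [  0.           0.           1.        ]]
{'time': 0.1, 'q': array([-1.25390354e+00,  2.64671216e-01,  1.60522412e+00, -1.66928935e-06,
        1.27368693e+00, -3.69087862e-02]), 'qvel': array([-0.00142939, -0.00147672, -0.00228572,  0.00039082, -0.00226658,
        0.00074958]), 'joint_efforts': array([ 5.76085367e-04, -5.03619254e+01, -3.58070683e+01,  7.30445702e-02,
        2.32967647e-02, -4.89542742e-05]), 'ee_pos': array([ 233.69954517, -632.71447022,  301.52400866]), 'eef_rot': array([-9.84964352e-04,  9.84393288e-01,  1.75979730e-01, -1.39600721e-04]), 'contact_force': array([0.05823667, 0.45990817, 0.22166253]), 'torque': array([-0.00372767,  0.07106177,  0.00827524]), 'gripper_width': 88.3031688076377}
```

View pics/top.png

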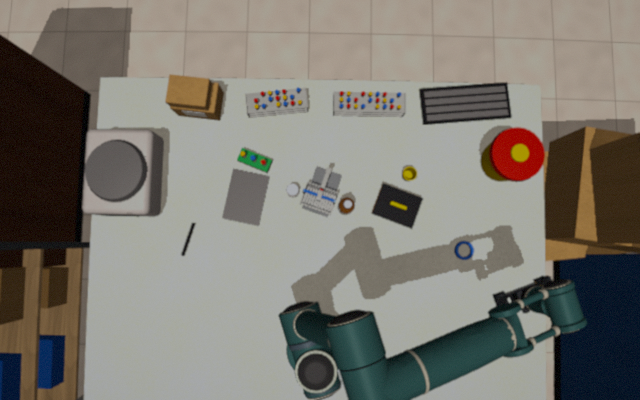

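View pics/side.png

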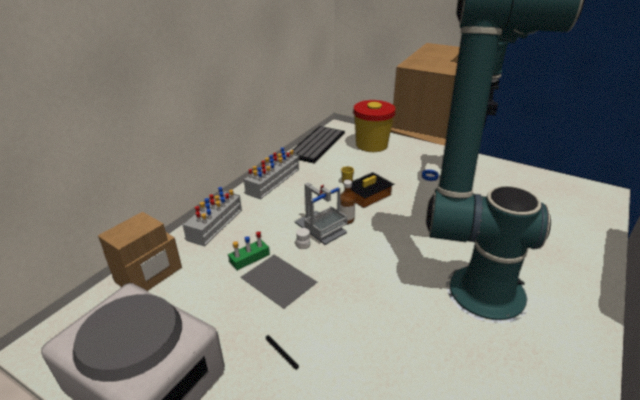

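The top view shows the cover at about (397,205), the mat at (246,197), and the stand and rack at (321,192). The bottle is at (346,204), to the right (-y), and the jar at (293,189), to the left. The side view agrees. Next I'll measure by colour.

```bash
python3 - <<'E'
from h import *
t=load("pics/top.npz");s=load("pics/side.npz")
def blob(d,x0,x1,y0,y1,f):
    i=d["img"][y0:y1,x0:x1].astype(int); m=f(i[...,0],i[...,1],i[...,2]).astype(np.uint8)
    n,l,st,c=cv2.connectedComponentsWithStats(m); k=1+np.argmax(st[1:,4]); 
    cs,_=cv2.findContours((l==k).astype(np.uint8),0,2); p=cs[0][:,0]+[x0,y0]
    r=cv2.minAreaRect(p.astype(np.float32)); return c[k]+[x0,y0],st[k,4],cv2.boxPoints(r)
def rep(n,d,z,*a):
    c,A,b=blob(d,*a); w=np.array([onz(d,*q,z)[:2] for q in b]); e=np.diff(np.r_[w,w[:1]],axis=0)
    L=np.linalg.norm(e,axis=1); k=np.argmax(L[:2]); print(n,c.round(1),A,"cen",onz(d,*c,z)[:2].round(1),"rectc",w.mean(0).round(1),"L",L[:2].round(),"longdir deg",np.degrees(np.arctan2(e[k,1],e[k,0])).round(1))
rep("cover",t,50,365,430,175,235,lambda r,g,b:(r<70)&(g<70)&(b<70)|((r>150)&(b<90)))
rep("handle",t,76,380,420,195,220,lambda r,g,b:(r>130)&(b<90)&(g>100))
rep("mat",t,3,215,275,162,230,lambda r,g,b:(r<150)&(abs(r-b)<25))
rep("bar",t,148,295,345,175,215,lambda r,g,b:(b>r+50))
rep("bottle",t,160,335,360,190,218,lambda r,g,b:(r>b+40))
rep("cup",t,60,398,420,162,184,lambda r,g,b:(r>b+50))
i=t["img"][150:250,200:440]; cv2.imwrite("pics/crop.png",cv2.resize(i,None,fx=3.3,fy=3.3,interpolation=2)[...,::-1])
E
```

```text
cover [396.8 205.1] 1228 cen [ 523.2 -282.6] rectc [ 523.1 -283.1] L [114. 152.] longdir deg -109.7
handle [398.4 205.2] 52 cen [ 521.1 -284.5] rectc [ 521.2 -284.5] L [11. 57.] longdir deg -109.7
mat [245.5 196.9] 1985 cen [547.1 270.4] rectc [547.6 270.3] L [194. 144.] longdir deg -10.9
bar [309.8 191.9] 38 cen [556.3  30.7] rectc [556.4  31.1] L [ 9. 48.] longdir deg -107.5
bottle [345.1 206.4] 99 cen [508.  -89.9] rectc [512.9 -92.9] L [48. 48.] longdir deg -179.4
cup [409.3 173. ] 172 cen [ 639.3 -326.3] rectc [ 639.4 -327. ] L [47. 51.] longdir deg 179.9
```

View pics/crop.png

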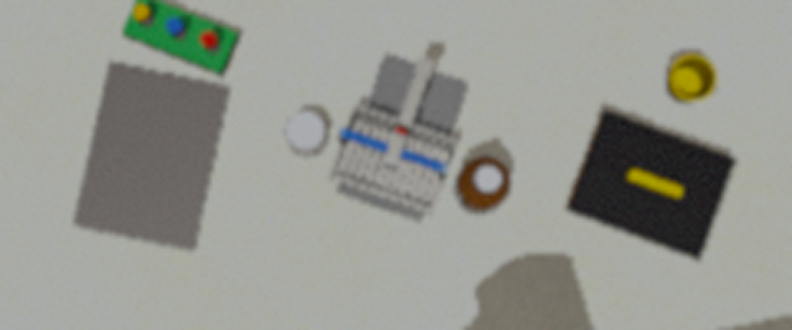

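The crop confirms the layout. Bar, handle and mat axes are at about -18, -20 and -11 degrees, the jar is on the stand's +y side and the bottle on -y. I'll move above the cover.

```bash
python3 -m crank '[[29,35,-7,0,0,5],[29,35,-7,0,0,5],[29,35,-7,0,0,5],[29,35,-7,0,0,5],[29,35,-7,0,0,5]]' 1; python3 -m crank '[[29,35,-7,0,0,5],[29,35,-7,0,0,5],[29,35,-7,0,0,5],[29,35,-7,0,0,5],[26,33,-7,0,0,5]]'; python3 -m crank '[[0,0,0,0,0,0],[0,0,0,0,0,0]]'
cat >> h.py <<'E'
from scipy.spatial.transform import Rotation as R
def wrist(f):
    o=observe(); d=save("wrist",f); T=np.eye(4); T[:3,:3]=R.from_quat(np.roll(o["eef_rot"],-1)).as_matrix(); T[:3,3]=o["ee_pos"]
    d["pose"]=T@np.array(d["tool_from_camera"]); np.savez(f[:-4]+".npz",**{k:np.array(v) for k,v in d.items()})
    y=T[:3,1]; print("tcp",o["ee_pos"].round(1),"jaw deg",np.degrees(np.arctan2(y[1],y[0])).round(1),"tilt",(np.degrees(np.arccos(-T[2,2]))).round(2)); return d
def comps(d,f,z,mina=150):
    i=d["img"].astype(int); m=f(i[...,0],i[...,1],i[...,2]).astype(np.uint8)
    n,l,st,c=cv2.connectedComponentsWithStats(m)
    for k in range(1,n):
        if st[k,4]<mina: continue
        cs,_=cv2.findContours((l==k).astype(np.uint8),0,1); b=cv2.boxPoints(cv2.minAreaRect(cs[0]))
        w=np.array([onz(d,*q,z)[:2] for q in b]); e=np.diff(np.r_[w,w[:1]],axis=0); L=np.linalg.norm(e,axis=1); j=np.argmax(L[:2])
        print("px",c[k].round(),st[k,4],"cen",onz(d,*c[k],z)[:2].round(1),"rectc",w.mean(0).round(1),"L",L[:2].round(1),"dir",np.degrees(np.arctan2(e[j,1],e[j,0])).round(1))
E
python3 - <<'E'
from h import *
d=wrist("pics/w1.png"); comps(d,lambda r,g,b:(r>120)&(g>90)&(b<90),76)
E
```

```text
time: 0.72
ee_pos: [379.5, -456.7, 267.0]
eef_rot: [-0.0, 0.922, 0.386, -0.0]
contact_force: [1.6, -0.1, 0.1]
gripper_width: 87.6
time: 1.35
ee_pos: [521.5, -283.7, 232.0]
eef_rot: [-0.0, 0.817, 0.577, -0.0]
contact_force: [0.2, -0.4, 0.0]
gripper_width: 88.1
time: 1.6
ee_pos: [520.5, -285.3, 232.4]
eef_rot: [-0.0, 0.818, 0.576, -0.0]
contact_force: [-0.1, -1.2, 0.1]
gripper_width: 88.1
tcp [ 520.5 -285.3  232.4] jaw deg -19.7 tilt 0.05
px [324. 198.] 1150 cen [ 524.8 -283.9] rectc [ 524.2 -285.1] L [10.3 57.2] dir -109.3
px [481. 193.] 1259 cen [ 631.3 -318.1] rectc [ 634.7 -322.2] L [47.6 49.5] dir -101.1
```

View pics/w1.png

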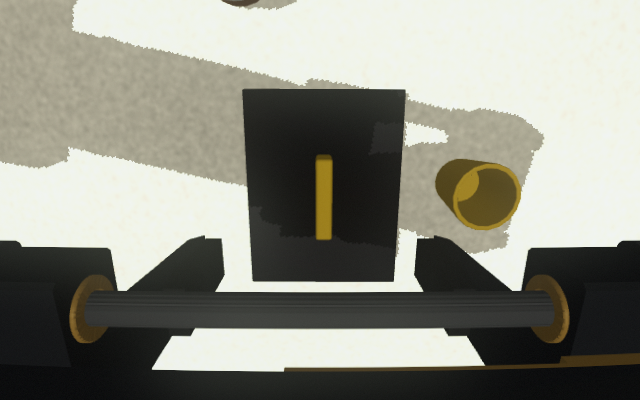

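The wrist view shows the handle at (324,198) with the jaws aligned to it, and the cup well clear at (481,193). I'll descend and grip.

```bash
python3 -m crank '[[3,0,-30,0,0,0],[0,0,-30,0,0,0],[0,0,-28,0,0,0],[0,0,-20,0,0,0],[0,0,-6,0,0,0]]'; python3 -m crank '[[0,0,0,0,0,0],[0,0,0,0,0,0],[0,0,0,0,0,0],[0,0,0,0,0,0],[0,0,0,0,0,0]]' 0;  python3 -m crank '[[0,0,0,0,0,0],[0,0,0,0,0,0],[0,0,0,0,0,0],[0,0,0,0,0,0]]'
```

```text
time: 2.28
ee_pos: [522.7, -285.6, 117.4]
eef_rot: [-0.001, 0.818, 0.575, -0.001]
contact_force: [1.1, 0.2, -0.1]
gripper_width: 88.2
time: 2.9
ee_pos: [524.0, -285.2, 119.0]
eef_rot: [0.0, 0.818, 0.576, 0.0]
contact_force: [0.5, -0.2, -1.1]
gripper_width: 40.2
time: 3.4
ee_pos: [523.8, -285.2, 118.7]
eef_rot: [-0.0, 0.818, 0.575, -0.0]
contact_force: [0.6, -1.0, 0.3]
gripper_width: 11.6
```

```bash
python3 -m crank '[[0,0,25,0,0,0],[0,0,35,0,0,0],[0,0,40,0,0,0],[0,0,45,0,0,0],[0,0,45,0,0,0]]';python3 -m crank '[[2,25,0,0,0,0],[2,40,0,0,0,0],[2,46,0,0,0,1],[2,48,0,0,0,1],[2,48,0,0,0,1]]'; python3 -m crank '[[2,48,0,0,0,1],[2,48,0,0,0,1],[2,48,0,0,0,1],[2,48,0,0,0,1],[2,48,0,0,0,1]]';  python3 -m crank '[[2,48,0,0,0,1],[2,38,0,0,0,0],[0,22,0,0,0,0],[0,0,0,0,0,0],[0,0,0,0,0,0]]'
```

```text
time: 4.03
ee_pos: [523.5, -285.0, 309.6]
eef_rot: [-0.0, 0.818, 0.576, -0.0]
contact_force: [0.4, -0.1, -1.8]
gripper_width: 11.9
time: 4.65
ee_pos: [533.5, -76.7, 308.3]
eef_rot: [-0.0, 0.802, 0.597, -0.0]
contact_force: [0.7, -0.8, -0.2]
gripper_width: 11.5
time: 5.28
ee_pos: [543.5, 163.3, 308.4]
eef_rot: [-0.0, 0.775, 0.631, -0.0]
contact_force: [0.3, 0.2, -1.3]
gripper_width: 11.8
time: 5.9
ee_pos: [547.8, 268.7, 308.4]
eef_rot: [0.0, 0.77, 0.638, -0.001]
contact_force: [-0.2, -0.4, -1.3]
gripper_width: 11.6
```

```bash
python3 - <<'E'
from h import *
d=save("top","pics/top2.png"); d=wrist("pics/w2.png")
import numpy as np
i=d["img"]; print(i.shape)
s=load("pics/top2.npz")["img"][140:250,200:360]
a=cv2.resize(s,(640,440),interpolation=2); cv2.imwrite("pics/c2.png",np.vstack([a[:200*2],])[:,:,::-1])
E
```

```text
tcp [547.9 268.6 308.6] jaw deg -10.8 tilt 0.05
(400, 640, 3)
```

View pics/w2.png

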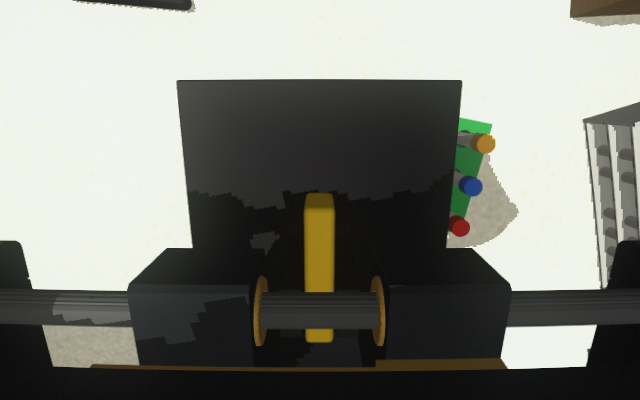

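The cover hangs level and hides the mat. The tube caps are at (485,143), (472,186) and (459,227). I'll check their clearance before lowering.

```bash
python3 - <<'E'
from h import *
d=load("pics/w2.npz"); a=np.radians(-10.9); x=np.array([np.cos(a),np.sin(a)]);y=np.array([-x[1],x[0]])
for p in [(485,143),(472,186),(459,227)]:
    w=onz(d,*p,83)[:2]; print(w.round(), ((w-[547.5,269])@x).round(),((w-[547.5,269])@y).round())
E
```

```text
[699. 275.] 148.0 35.0
[684. 238.] 140.0 -4.0
[669. 201.] 133.0 -44.0
```

```bash
python3 -m crank '[[-3,0,-50,0,0,0],[-2,0,-55,0,0,0],[0,0,-50,0,0,0],[0,0,-40,0,0,0],[0,0,-22,0,0,0]]'; python3 -m crank '[[0,0,-9,0,0,0],[0,0,-4,0,0,0],[0,0,-2,0,0,0],[0,0,0,0,0,0],[0,0,0,0,0,0]]'
```

```text
time: 6.62
ee_pos: [541.6, 267.8, 89.1]
eef_rot: [-0.0, 0.771, 0.637, -0.002]
contact_force: [1.1, 0.1, -0.8]
gripper_width: 11.8
time: 7.25
ee_pos: [543.3, 270.1, 77.6]
eef_rot: [0.0, 0.77, 0.638, 0.001]
contact_force: [0.1, 0.3, -1.0]
gripper_width: 11.9
```

```bash
python3 -m crank '[[0,0,-1.5,0,0,0],[0,0,0,0,0,0],[0,0,0,0,0,0]]'; python3 -m crank '[[0,0,0,0,0,0],[0,0,0,0,0,0],[0,0,0,0,0,0],[0,0,0,0,0,0],[0,0,0,0,0,0]]' 1; python3 -m crank '[[0,0,0,0,0,0],[0,0,0,0,0,0],[0,0,20,0,0,0],[0,0,40,0,0,0],[0,0,50,0,0,0]]';  python3 -m crank '[[0,0,50,0,0,0],[0,0,50,0,0,0],[0,0,30,0,0,0],[0,-20,0,0,0,0],[0,-45,0,0,0,0]]'
```

```text
time: 7.62
ee_pos: [543.2, 270.0, 75.6]
eef_rot: [0.0, 0.77, 0.638, 0.0]
contact_force: [0.4, -0.1, 0.9]
gripper_width: 11.7
time: 8.25
ee_pos: [542.8, 269.8, 75.2]
eef_rot: [-0.0, 0.77, 0.638, -0.0]
contact_force: [-0.1, 0.4, 0.8]
gripper_width: 59.8
time: 8.88
ee_pos: [542.3, 269.6, 186.6]
eef_rot: [-0.0, 0.77, 0.638, -0.001]
contact_force: [-0.1, 1.3, -0.7]
gripper_width: 88.0
time: 9.5
ee_pos: [542.2, 204.1, 314.8]
eef_rot: [0.0, 0.769, 0.639, -0.0]
contact_force: [0.3, -0.4, -0.6]
gripper_width: 88.3
```

```bash
python3 -m crank '[[3,-40,0,0,0,-2],[4,-45,0,0,0,-2],[4,-45,0,0,0,-2],[3,-28,0,0,0,-0.7],[0,-15,0,0,0,0]]'; python3 -m crank '[[0,0,0,0,0,0],[0,0,0,0,0,0],[0,0,0,0,0,0]]'
python3 - <<'E'
from h import *
t=save("top","pics/top3.png"); s=save("side","pics/side3.png"); d=wrist("pics/w3.png"); 
print("bar wrist");comps(d,lambda r,g,b:(b>r+50)&(b>80),158,100)
print("red");comps(d,lambda r,g,b:(r>g+60)&(r>b+60),180,20)
print("cover handle top");comps(t,lambda r,g,b:(r>130)&(b<90)&(g>100),33,20)
E
```

```text
time: 10.12
ee_pos: [555.6, 29.4, 313.4]
eef_rot: [-0.001, 0.807, 0.591, -0.001]
contact_force: [0.1, 0.1, 0.1]
gripper_width: 88.5
time: 10.5
ee_pos: [556.7, 32.8, 315.1]
eef_rot: [-0.0, 0.806, 0.592, -0.0]
contact_force: [0.5, -0.1, -0.0]
gripper_width: 88.1
tcp [556.9  32.7 315.2] jaw deg -17.3 tilt 0.01
bar wrist
px [321. 208.] 848 cen [557.   27.7] rectc [557.2  27.8] L [ 8.3 53.7] dir -107.0
px [319. 279.] 275 cen [539.1 -25.6] rectc [539.2 -26. ] L [ 8.3 19.4] dir -107.1
red
px [347. 263.] 111 cen [564.6  -8.5] rectc [564.6  -8.5] L [11.9  4.7] dir 73.7
cover handle top
px [187.  90.] 1059 cen [942.5 499.3] rectc [942.9 499.3] L [105.2 150. ] dir -96.4
px [213.  97.] 122 cen [914.7 399.1] rectc [916.8 398.2] L [115.3  22.1] dir -10.9
px [586. 196.] 1275 cen [ 570.2 -995.6] rectc [ 618.6 -997.7] L [ 79.  425.7] dir 177.9
px [520. 152.] 248 cen [ 727.8 -744.5] rectc [ 727.6 -744.1] L [64.1 64.7] dir -154.2
px [545. 163.] 61 cen [ 688.5 -840.5] rectc [ 679.5 -837.5] L [114.   11.4] dir -8.4
px [407. 173.] 88 cen [ 643.  -323.8] rectc [ 644.9 -324. ] L [54.1 36. ] dir -18.3
px [244. 198.] 46 cen [540.7 270.9] rectc [540.5 270.1] L [10.  56.1] dir -100.3
px [563. 250.] 617 cen [ 368.4 -902. ] rectc [ 370.7 -913. ] L [152.9  69.8] dir -89.4
```

View pics/w3.png

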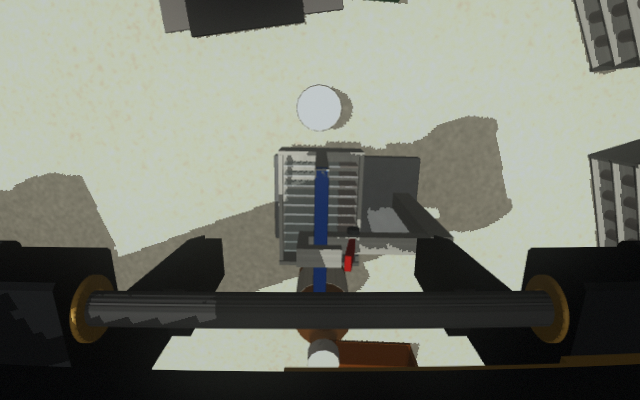

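The wrist view shows the bar (321,208 and 319,279), the red keeper at (347,263) and the jar at (319,107). Bottle and jar are both clear of the grip point. The cover handle is now about 7 mm from the mat centre. I'll descend onto the bar.

```bash
python3 -m crank '[[1,-3,-30,0,0,0],[0,0,-35,0,0,0],[0,0,-30,0,0,0],[0,0,-17,0,0,0],[0,0,-5,0,0,0]]'; python3 -m crank '[[0,0,0,0,0,0],[0,0,0,0,0,0]]'; python3 -m crank '[[0,0,0,0,0,0],[0,0,0,0,0,0],[0,0,0,0,0,0],[0,0,0,0,0,0],[0,0,0,0,0,0]]' 0;  python3 -m crank '[[0,0,0,0,0,0],[0,0,0,0,0,0],[0,0,0,0,0,0],[0,0,0,0,0,0]]'
python3 - <<'E'
from h import *
d=wrist("pics/w4.png"); print("red");comps(d,lambda r,g,b:(r>g+60)&(r>b+60),180,20)
E
```

```text
time: 11.28
ee_pos: [557.4, 29.0, 197.2]
eef_rot: [-0.001, 0.806, 0.592, -0.001]
contact_force: [-0.0, -0.9, 0.4]
gripper_width: 87.6
time: 11.52
ee_pos: [558.8, 28.8, 199.7]
eef_rot: [0.001, 0.806, 0.592, 0.001]
contact_force: [0.1, -0.6, 0.0]
gripper_width: 88.1
time: 12.15
ee_pos: [557.8, 28.8, 198.2]
eef_rot: [-0.0, 0.806, 0.592, -0.0]
contact_force: [0.4, 0.5, 0.3]
gripper_width: 40.2
time: 12.65
ee_pos: [557.8, 28.8, 198.2]
eef_rot: [-0.0, 0.806, 0.592, -0.0]
contact_force: [-0.9, 1.1, -0.1]
gripper_width: 9.3
tcp [557.8  28.8 198.2] jaw deg -17.4 tilt 0.01
red
```

View pics/w4.png

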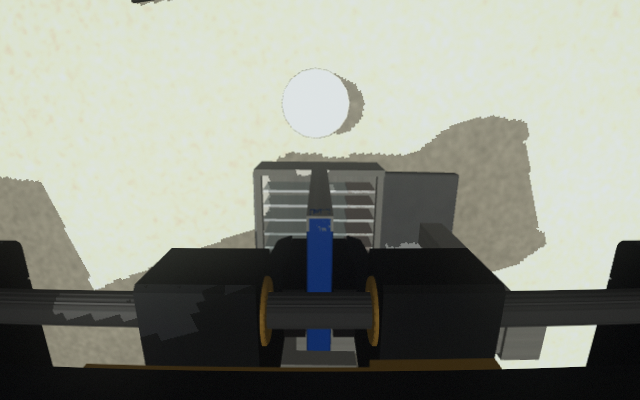

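The bar is gripped (9.3 mm opening). I'll slide it along stand +x against the keeper.

```bash
python3 -m crank '[[0,0,2,0,0,0],[4.8,-1.5,0,0,0,0],[4.8,-1.5,0,0,0,0],[4.8,-1.5,0,0,0,0]]'; python3 -m crank '[[4.8,-1.5,0,0,0,0],[4.8,-1.5,0,0,0,0],[0,0,0,0,0,0],[0,0,0,0,0,0],[0,0,0,0,0,0]]'
python3 - <<'E'
from h import *
s0=load("pics/side3.npz"); s=save("side","pics/side5.png"); d=wrist("pics/w5.png")
a=s0["img"][170:250,285:365]; b=s["img"][170:250,285:365]
cv2.imwrite("pics/c5.png",np.hstack([cv2.resize(x,(400,400),interpolation=2) for x in (a,b)])[...,::-1])
E
```

```text
time: 13.2
ee_pos: [572.4, 24.2, 200.0]
eef_rot: [-0.0, 0.806, 0.592, -0.0]
contact_force: [-2.6, 1.4, -1.7]
gripper_width: 9.3
time: 13.82
ee_pos: [580.1, 21.8, 199.6]
eef_rot: [-0.002, 0.806, 0.592, -0.002]
contact_force: [-7.1, 1.6, 0.5]
gripper_width: 9.2
tcp [580.   21.8 199.6] jaw deg -17.5 tilt 0.31
```

View pics/c5.png

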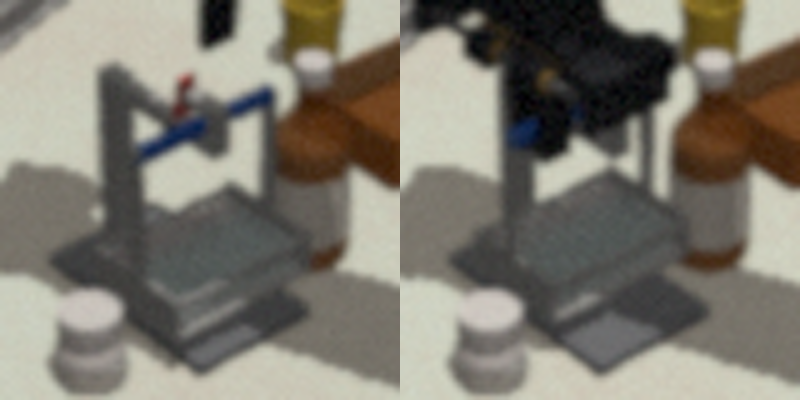

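The side crop shows the bar moved back toward the post and the rack displaced. The shift is about 23 mm with a 7 N push-back, so the keeper is open. I'll nudge a little further and lift.

```bash
python3 -m crank '[[1.5,-0.5,0,0,0,0],[0,0,3,0,0,0],[0,0,4,0,0,0],[0,0,0,0,0,0]]'; python3 -m crank '[[0,0,5,0,0,0],[0,0,5,0,0,0],[0,0,5,0,0,0],[0,0,0,0,0,0]]'; python3 -m crank '[[0,0,5,0,0,0],[0,0,4,0,0,0],[0,0,0,0,0,0],[0,0,0,0,0,0]]'
```

```text
time: 14.42
ee_pos: [581.5, 21.1, 206.0]
eef_rot: [-0.002, 0.806, 0.592, -0.002]
contact_force: [-5.9, 1.8, -2.1]
gripper_width: 9.5
time: 14.92
ee_pos: [584.1, 20.7, 223.2]
eef_rot: [0.001, 0.806, 0.592, 0.001]
contact_force: [-2.0, 0.4, -1.7]
gripper_width: 9.4
time: 15.42
ee_pos: [584.0, 20.7, 231.7]
eef_rot: [0.001, 0.806, 0.592, 0.001]
contact_force: [0.7, -0.4, -3.0]
gripper_width: 9.3
```

```bash
python3 -m crank '[[0,0,4,0,0,0],[-8,2.5,0,0,0,0],[-10,3.1,0,0,0,0],[0,0,0,0,0,0]]'; python3 -m crank '[[-10,3.1,0,0,0,0],[-10,3.1,0,0,0,0],[-10,3.1,0,0,0,0],[-10,3.1,0,0,0,0],[0,0,0,0,0,0]]'; python3 -m crank '[[-12,3.8,0,0,0,0],[-15,4.7,0,0,0,0],[-15,4.7,0,0,0,0],[-12,3.8,0,0,0,0],[0,0,0,0,0,0]]'
python3 - <<'E'
from h import *
s=save("side","pics/side6.png"); t=save("top","pics/top6.png"); d=wrist("pics/w6.png"); print(observe()["contact_force"])
b=s["img"][165:255,290:380]; a=t["img"][165:255,285:375]
cv2.imwrite("pics/c6.png",np.hstack([cv2.resize(x,(400,400),interpolation=2) for x in (a,b)])[...,::-1])
E
```

```text
time: 15.92
ee_pos: [564.1, 26.7, 234.9]
eef_rot: [-0.0, 0.806, 0.592, -0.0]
contact_force: [1.2, -0.7, -3.2]
gripper_width: 9.1
time: 16.55
ee_pos: [524.4, 39.1, 235.1]
eef_rot: [-0.0, 0.806, 0.592, -0.0]
contact_force: [0.0, 0.3, -2.4]
gripper_width: 9.1
time: 17.18
ee_pos: [470.2, 56.2, 235.1]
eef_rot: [-0.0, 0.806, 0.592, -0.0]
contact_force: [0.7, -0.5, -2.8]
gripper_width: 9.5
tcp [471.6  55.9 235.5] jaw deg -17.4 tilt 0.07
[ 0.38890371  0.85223728 -3.08737182]
```

View pics/c6.png

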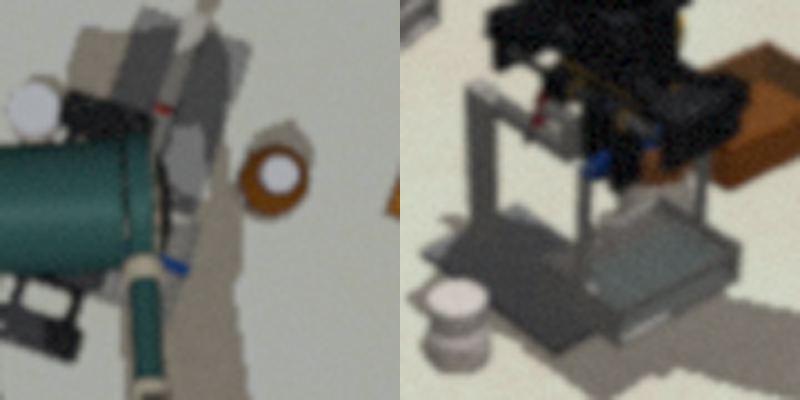

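The rack is off the hook, the bar is at crop (175,265) and the keeper stands shut at (163,107). I'll raise it above bottle height and measure the uncovered dish.

```bash
python3 -m crank '[[-6,2,15,0,0,0],[-4,1,30,0,0,0],[0,0,35,0,0,0],[0,0,35,0,0,0],[0,0,15,0,0,0]]'; python3 -m crank '[[0,0,0,0,0,0],[0,0,0,0,0,0]]'
python3 - <<'E'
from h import *
t=save("top","pics/top7.png"); s=save("side","pics/side7.png")
for d,(x0,x1,y0,y1) in ((t,(365,430,175,235)),(s,(340,405,165,215))):
    i=d["img"].astype(int); m=((i[...,0]>i[...,2]+35)&(i[...,0]<215)).astype(np.uint8); k=np.zeros_like(m); k[y0:y1,x0:x1]=1; m*=k
    n,l,st,c=cv2.connectedComponentsWithStats(m); j=1+np.argmax(st[1:,4]); cs,_=cv2.findContours((l==j).astype(np.uint8),0,2)
    h=cv2.convexHull(cs[0]); q=cv2.approxPolyDP(h,4,True)[:,0]; print(st[j,4],q.tolist(), [onz(d,*p,46)[:2].round().tolist() for p in q])
a=cv2.resize(t["img"][175:235,365:430],(433,400),interpolation=2); b=cv2.resize(s["img"][160:220,340:400],(400,400)[::1],interpolation=2)
cv2.imwrite("pics/c7.png",np.hstack([a,b])[:,:800,::-1])
E
```

```text
time: 17.95
ee_pos: [462.3, 58.9, 368.7]
eef_rot: [0.001, 0.806, 0.592, 0.002]
contact_force: [0.5, -0.5, -2.8]
gripper_width: 9.6
time: 18.2
ee_pos: [460.7, 58.7, 363.6]
eef_rot: [-0.001, 0.806, 0.592, -0.001]
contact_force: [-0.3, -0.2, -3.0]
gripper_width: 9.4
1236 [[383, 185], [419, 199], [408, 226], [372, 212]] [[596.0, -233.0], [547.0, -364.0], [449.0, -324.0], [497.0, -194.0]]
498 [[391, 185], [388, 195], [365, 206], [359, 203], [366, 176]] [[451.0, -327.0], [433.0, -258.0], [473.0, -151.0], [500.0, -157.0], [563.0, -339.0]]
```

View pics/c7.png

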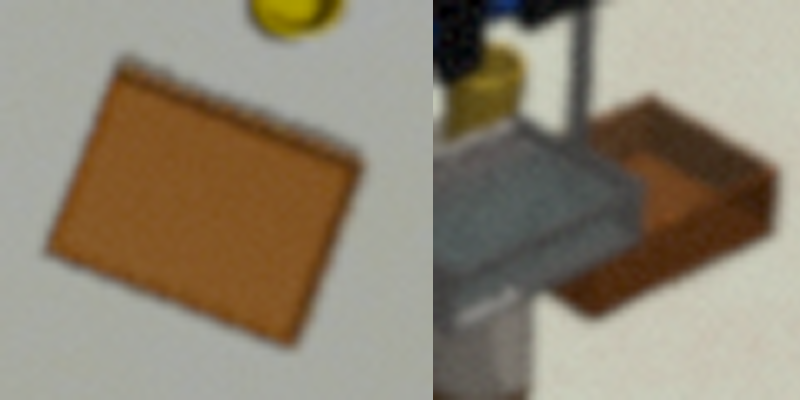

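The uncovered dish shows clearly in the top view: outer corners at (383,185), (419,199), (408,226) and (372,212), centre about (523,-281), yaw about -20 degrees. I'll carry the rack over it.

```bash
python3 -m crank '[[4,-16,0,0,0,0],[7,-30,0,0,0,0],[9,-36,0,0,0,-1],[9,-36,0,0,0,-1],[9,-36,0,0,0,-1]]'; python3 -m crank '[[9,-36,0,0,0,0],[9,-36,0,0,0,0],[8,-36,0,0,0,0],[6,-26,0,0,0,0],[4,-20,0,0,0,0]]';  python3 -m crank '[[0,0,0,0,0,0],[0,0,0,0,0,0],[0,0,0,0,0,0]]'
python3 - <<'E'
from h import *
s=save("side","pics/side8.png"); t=save("top","pics/top8.png"); d=wrist("pics/w8.png"); o=observe()
T=np.eye(4);yaw=np.radians(-20.4); Rz=R.from_euler("z",yaw).as_matrix(); g=o["ee_pos"]-[0,0,45]
print(o["contact_force"],o["torque"])
# body corners relative to grip point, rack frame
C=np.array([[x,y-33.6,z-125] for x in(-42,42) for y in(-60,60) for z in(0,34)]+[[0,60-33.6,0],[0,-60-33.6,0]],float)
out=[]
for nm,dd in (("side",s),("wrist",d)):
    for tilt in (0,0.1):
        P=g+(Rz@R.from_euler("x",tilt).as_matrix()@C.T).T; q=proj(dd,P); print(nm,tilt,q.round(1).tolist())
        if tilt==0: 
            im=cv2.resize(dd["img"],None,fx=1,fy=1).copy()
            for u,v in q[:8]: 
                if 0<=u<640 and 0<=v<400: cv2.circle(im,(int(u),int(v)),1,(255,0,255),-1)
            out.append(im)
a=out[0]; a=cv2.resize(a[120:220,330:430],(400,400),interpolation=2)
b=cv2.resize(out[1][0:300,120:520],(400,300)); b=np.vstack([b,np.zeros((100,400,3),np.uint8)])
cv2.imwrite("pics/c8.png",np.hstack([a,b])[...,::-1])
E
```

```text
time: 18.92
ee_pos: [499.3, -97.4, 364.5]
eef_rot: [-0.0, 0.822, 0.57, -0.0]
contact_force: [0.2, 0.3, -2.6]
gripper_width: 9.3
time: 19.55
ee_pos: [535.3, -250.9, 364.6]
eef_rot: [-0.0, 0.822, 0.57, -0.0]
contact_force: [-0.5, 0.6, -2.5]
gripper_width: 9.5
time: 19.92
ee_pos: [535.3, -248.1, 365.4]
eef_rot: [-0.0, 0.821, 0.571, 0.0]
contact_force: [-0.2, -0.1, -1.4]
gripper_width: 9.4
tcp [ 535.4 -248.3  365.4] jaw deg -20.4 tilt 0.01
[-0.36748969  0.27310473 -2.37419988] [ 0.02159777 -0.07052764 -0.02255286]
side 0 [[390.7, 149.7], [391.5, 141.1], [366.4, 159.7], [366.9, 150.9], [374.5, 141.6], [375.1, 133.2], [350.4, 151.0], [350.7, 142.4], [359.8, 122.3], [385.0, 113.5]]
side 0.1 [[388.0, 152.9], [389.4, 144.2], [363.9, 159.9], [365.1, 150.9], [371.8, 144.7], [373.0, 136.2], [347.8, 151.1], [348.8, 142.3], [359.9, 121.5], [384.7, 116.0]]
wrist 0 [[267.5, 307.5], [260.9, 333.5], [260.9, 162.4], [252.3, 170.9], [369.8, 307.6], [376.2, 333.6], [376.2, 162.4], [384.7, 170.9], [318.1, 214.3], [318.3, 451.5]]
wrist 0.1 [[268.3, 288.1], [262.2, 315.1], [259.5, 145.9], [250.6, 157.5], [368.9, 288.1], [375.0, 315.1], [377.7, 145.9], [386.3, 157.5], [318.1, 216.8], [318.4, 433.7]]
```

View pics/c8.png

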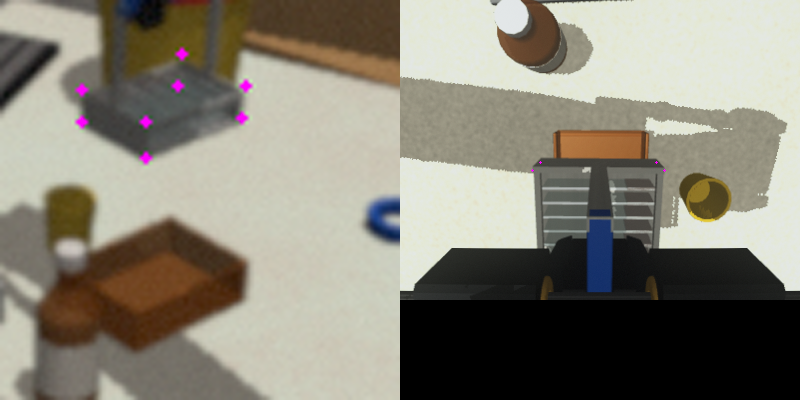

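The crop shows the rack nearly level over the dish. The +y wall band at v 158–168 lies about 3 px beyond the level prediction, so it sags about 0.02 rad. The dish's +y rim is visible at v≈131, so I'll use that same view to refine the dish pose.

```bash
python3 - <<'E'
from h import *
d=load("pics/w8.npz"); i=d["img"].astype(int)
m=((i[...,0]>i[...,2]+50)&(i[...,0]>100)); m[:, :255]=0; m[:,390:]=0; m[:118]=0; m[162:]=0
ys,xs=np.nonzero(m); print(xs.min(),xs.max(),ys.min(),ys.max())
for r in range(ys.min(),ys.min()+30,4): x=np.nonzero(m[r])[0]; print(r,x.min() if len(x) else 0,x.max() if len(x) else 0)
print("gray col",[int(v) for v in i[150:178,290].sum(1)//3])
yaw=np.radians(-20.4); ex=np.array([np.cos(yaw),np.sin(yaw)]); ey=np.array([-ex[1],ex[0]])
L,Rr,t=xs.min(),xs.max()+1,ys.min()
for z in (46,0):
  for p in ((L,t),(Rr,t),((L+Rr)/2,t)):
    w=onz(d,*p,z)[:2]; print(z,p,w.round(1),"rel dish guess x,y",((w-[523,-281.5])@ex).round(1),((w-[523,-281.5])@ey).round(1))
E
```

```text
273 368 130 158
130 279 336
134 273 368
138 273 368
142 273 368
146 273 367
150 273 367
154 274 367
158 289 367
gray col [121, 118, 120, 119, 120, 119, 118, 111, 86, 63, 64, 62, 61, 63, 62, 63, 73, 98, 108, 108, 108, 108, 108, 109, 108, 109, 107, 108]
46 (np.int64(273), np.int64(130)) [ 500.5 -193.1] rel dish guess x,y -51.9 75.0
46 (np.int64(369), np.int64(130)) [ 602.7 -231.1] rel dish guess x,y 57.2 75.0
46 (np.float64(321.0), np.int64(130)) [ 551.6 -212.2] rel dish guess x,y 2.6 74.9
0 (np.int64(273), np.int64(130)) [ 493.8 -193.9] rel dish guess x,y -57.9 71.9
0 (np.int64(369), np.int64(130)) [ 607.8 -236.3] rel dish guess x,y 63.7 71.9
0 (np.float64(321.0), np.int64(130)) [ 550.8 -215.2] rel dish guess x,y 2.9 71.9
```

Dish centre ≈ (526,-281), so a small correction, then descend.

```bash
python3 -m crank '[[1.5,-3,-20,0,0,0],[0,0,-30,0,0,0],[0,0,-30,0,0,0],[0,0,-30,0,0,0],[0,0,-18,0,0,0]]'; python3 -m crank '[[0,0,0,0,0,0],[0,0,0,0,0,0]]'
python3 - <<'E'
from h import *
t=save("top","pics/top9.png"); s=save("side","pics/side9.png"); d=wrist("pics/w9.png"); print(observe()["contact_force"])
a=cv2.resize(s["img"][130:220,340:430],(400,400),interpolation=2); b=np.vstack([d["img"][:300,120:520],np.zeros((100,400,3),np.uint8)])
cv2.imwrite("pics/c9.png",np.hstack([a,b])[...,::-1])
E
```

```text
time: 20.7
ee_pos: [535.6, -251.5, 233.9]
eef_rot: [-0.002, 0.821, 0.571, -0.001]
contact_force: [-0.6, 0.6, -2.8]
gripper_width: 9.0
time: 20.95
ee_pos: [537.5, -252.5, 238.2]
eef_rot: [0.001, 0.821, 0.571, 0.0]
contact_force: [0.5, 0.3, -2.9]
gripper_width: 9.5
tcp [ 537.8 -252.7  238.9] jaw deg -20.4 tilt 0.17
[-0.41826641 -0.10375585 -2.90679605]
```

View pics/c9.png

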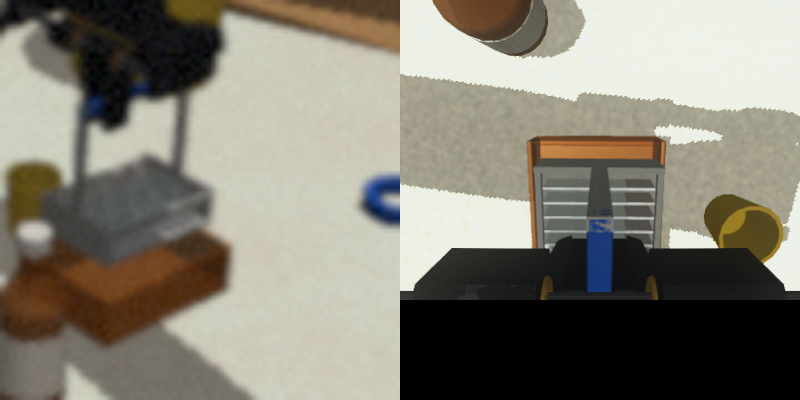

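```bash
python3 - <<'E'
from h import *
d=load("pics/w9.npz"); i=d["img"].astype(int)
m=((i[...,0]>i[...,2]+40)&(i[...,0]>80)); m[:, :235]=0; m[:,395:]=0; m[:125]=0; m[162:]=0
for r in range(132,160,3): x=np.nonzero(m[r])[0]; print(r,(x.min(),x.max()) if len(x) else 0,end=" ")
g=i[:,290].sum(1)//3; print([int(v) for v in g[128:180]])
row=i[200].sum(1)//3; print("row200",[int(v) for v in row[244:264]],[int(v) for v in row[374:392]])
yaw=np.radians(-20.4); ex=np.array([np.cos(yaw),np.sin(yaw)]); ey=np.array([-ex[1],ex[0]]); tcp=np.array([537.7,-252.6])
for z,p in ((46,(248,137)),(46,(386,137)),(102,(254,166)),(102,(384,166)),(68,(300,164))):
    w=onz(d,*p,z)[:2]; print(z,p,"rel tcp x,y",((w-tcp)@ex).round(1),((w-tcp)@ey).round(1))
E
```

```text
132 0 135 (np.int64(259), np.int64(261)) 138 (np.int64(256), np.int64(377)) 141 (np.int64(247), np.int64(384)) 144 (np.int64(247), np.int64(385)) 147 (np.int64(247), np.int64(385)) 150 (np.int64(247), np.int64(384)) 153 (np.int64(247), np.int64(384)) 156 (np.int64(247), np.int64(384)) 159 (np.int64(247), np.int64(384)) [154, 152, 150, 148, 146, 149, 151, 123, 73, 67, 67, 67, 77, 103, 117, 110, 102, 103, 121, 132, 130, 131, 131, 130, 130, 131, 130, 128, 126, 126, 101, 68, 70, 68, 69, 69, 69, 68, 74, 102, 119, 119, 120, 119, 118, 118, 118, 120, 119, 119, 110, 103]
row200 [187, 150, 150, 150, 149, 130, 106, 109, 106, 88, 61, 90, 118, 118, 118, 119, 119, 95, 79, 101] [108, 79, 91, 115, 119, 120, 120, 119, 110, 137, 150, 151, 151, 152, 153, 157, 157, 158]
46 (248, 137) rel tcp x,y -54.4 42.6
46 (386, 137) rel tcp x,y 53.4 42.4
102 (254, 166) rel tcp x,y -40.3 29.2
102 (384, 166) rel tcp x,y 42.1 29.1
68 (300, 164) rel tcp x,y -12.9 24.8
```

Rack and dish centres agree within about 2 mm and the rack is level. I'll shift 1.5 mm and lower slowly.

```bash
python3 -m crank '[[-1.5,0,-6,0,0,0],[0,0,-10,0,0,0],[0,0,-12,0,0,0],[0,0,-12,0,0,0],[0,0,-10,0,0,0]]'; python3 -m crank '[[0,0,-5,0,0,0],[0,0,-2,0,0,0],[0,0,0,0,0,0],[0,0,0,0,0,0],[0,0,0,0,0,0]]'
```

```text
time: 21.72
ee_pos: [534.9, -252.0, 185.8]
eef_rot: [-0.001, 0.821, 0.57, -0.0]
contact_force: [-0.0, 0.2, -2.3]
gripper_width: 9.5
time: 22.35
ee_pos: [535.6, -252.3, 180.7]
eef_rot: [0.0, 0.821, 0.571, 0.0]
contact_force: [0.2, -0.3, -2.7]
gripper_width: 9.4
```

```bash
python3 -m crank '[[0,0,-2,0,0,0],[0,0,-1,0,0,0],[0,0,0,0,0,0],[0,0,0,0,0,0]]'; python3 -m crank '[[0,0,-1,0,0,0],[0,0,-0.5,0,0,0],[0,0,0,0,0,0],[0,0,0,0,0,0]]'
```

```text
time: 22.85
ee_pos: [535.4, -252.2, 177.2]
eef_rot: [-0.0, 0.821, 0.571, -0.0]
contact_force: [-0.1, -0.9, -2.1]
gripper_width: 9.2
time: 23.35
ee_pos: [535.4, -252.2, 175.7]
eef_rot: [0.0, 0.821, 0.571, -0.0]
contact_force: [-0.4, -1.0, -2.5]
gripper_width: 9.3
```

```bash
python3 -m crank '[[0,0,-1,0,0,0],[0,0,0,0,0,0],[0,0,0,0,0,0]]'; python3 -m crank '[[0,0,-1,0,0,0],[0,0,0,0,0,0],[0,0,0,0,0,0]]'; python3 -m crank '[[0,0,-1,0,0,0],[0,0,0,0,0,0],[0,0,0,0,0,0]]'
```

```text
time: 23.72
ee_pos: [535.5, -252.2, 174.9]
eef_rot: [0.0, 0.821, 0.571, 0.0]
contact_force: [-0.4, 0.4, -2.2]
gripper_width: 9.5
time: 24.1
ee_pos: [535.7, -252.2, 174.2]
eef_rot: [0.0, 0.821, 0.57, 0.0]
contact_force: [-0.3, 1.9, 2.3]
gripper_width: 9.3
time: 24.48
ee_pos: [535.8, -252.2, 174.3]
eef_rot: [0.0, 0.821, 0.571, 0.0]
contact_force: [-2.6, 3.2, 8.4]
gripper_width: 9.5
```

Floor contact came at the expected height. I'll back off the preload and release.

```bash
python3 -m crank '[[0,0,1,0,0,0],[0,0,0,0,0,0],[0,0,0,0,0,0]]'; python3 -m crank '[[0,0,0,0,0,0],[0,0,0,0,0,0],[0,0,0,0,0,0],[0,0,0,0,0,0],[0,0,0,0,0,0]]' 1; python3 -m crank '[[0,0,0,0,0,0],[0,0,0,0,0,0],[0,0,10,0,0,0],[0,0,30,0,0,0],[0,0,40,0,0,0]]'; python3 -m crank '[[0,0,40,0,0,0],[0,0,40,0,0,0],[0,0,0,0,0,0],[0,0,0,0,0,0],[0,0,0,0,0,0]]'
python3 - <<'E'
from h import *
t=save("top","pics/top10.png"); s=save("side","pics/side10.png"); d=wrist("pics/w10.png"); print(observe()["contact_force"])
print("bar");comps(d,lambda r,g,b:(b>r+50)&(b>80),134.5,100)
print("cover handle");
i=t["img"][185:215,230:260]; comps(t,lambda r,g,b:(r>130)&(b<90)&(g>100)&(np.abs(np.arange(640)-244)<12)[None,:]&(np.abs(np.arange(400)-198)<14)[:,None],33,20)
a=cv2.resize(s["img"][150:240,290:410],(400,300),interpolation=2); b=d["img"][:300,120:520]
cv2.imwrite("pics/c10.png",np.hstack([a,b])[...,::-1])
E
```

```text
time: 24.85
ee_pos: [535.7, -252.2, 174.2]
eef_rot: [0.0, 0.821, 0.571, 0.0]
contact_force: [-0.6, 2.9, 5.8]
gripper_width: 8.9
time: 25.48
ee_pos: [535.3, -252.2, 173.6]
eef_rot: [-0.0, 0.821, 0.57, -0.0]
contact_force: [0.0, 0.4, -0.5]
gripper_width: 57.3
time: 26.1
ee_pos: [534.8, -251.9, 254.0]
eef_rot: [-0.001, 0.821, 0.571, -0.001]
contact_force: [0.2, 0.1, 0.9]
gripper_width: 88.0
time: 26.72
ee_pos: [534.6, -251.8, 331.8]
eef_rot: [-0.001, 0.821, 0.571, -0.001]
contact_force: [-0.4, -0.5, 0.1]
gripper_width: 88.3
tcp [ 534.7 -251.9  331.9] jaw deg -20.4 tilt 0.17
[-0.07533296  0.1438106   0.61286467]
bar
px [320. 223.] 1354 cen [ 525.3 -279.9] rectc [ 524.3 -282.4] L [115.6   8.4] dir 68.7
cover handle
px [244. 198.] 47 cen [540.8 271.1] rectc [540.8 270.1] L [10.7 56.1] dir -100.3
```

The viewer limit is reached, so I'll do one last numeric check of keeper, rack height and bystanders.

```bash
python3 - <<'E'
from h import *
a=load("pics/top.npz");t=load("pics/top10.npz");s0=load("pics/side3.npz");s=load("pics/side10.npz"); w=load("pics/w10.npz")
def cen(d,f,x0,x1,y0,y1):
    i=d["img"][y0:y1,x0:x1].astype(int); y,x=np.nonzero(f(i[...,0],i[...,1],i[...,2])); return (x.mean()+x0).round(1),(y.mean()+y0).round(1),len(x)
red=lambda r,g,b:(r>g+50)&(r>b+50)
print("keeper top",cen(a,red,312,332,180,198),cen(t,red,312,332,180,198)); print("keeper side",cen(s0,red,312,328,182,196),cen(s,red,312,328,182,196))
blue=lambda r,g,b:(b>r+40)
c=cen(s,blue,335,405,150,215); print("rack bar side px",c); p=two(s,c[:2],w,(320,223)); print("bar 3D",p[0].round(1),p[1].round(1))
q=proj(s,[[524.5-19.9,-282-52,134.5],[524.5+19.9,-282+52,134.5],[524.5,-282,134.5]]); print("expected bar side px",q.round(1).tolist())
i=s["img"][150:215,335:405].astype(int); y,x=np.nonzero(blue(i[...,0],i[...,1],i[...,2])); print("bar ends", x.min()+335,y[x==x.min()].mean()+150,x.max()+335,y[x==x.max()].mean()+150)
for n,f,b in (("bottle",lambda r,g,b:r>b+40,(335,360,190,218)),("cup",lambda r,g,b:r>b+50,(398,420,162,184)),("tape",lambda r,g,b:b>r+30,(450,480,238,262)),("tubes",lambda r,g,b:g>r+50,(230,280,140,180)),("marker",lambda r,g,b:r<70,(175,202,218,262))): print(n,cen(a,f,*b),cen(t,f,*b))
E
```

```text
keeper top (np.float64(321.2), np.float64(189.2), 4) (np.float64(321.2), np.float64(189.4), 5)
keeper side (np.float64(322.0), np.float64(186.0), 1) (np.float64(321.7), np.float64(185.3), 3)
rack bar side px (np.float64(372.7), np.float64(164.4), 33)
bar 3D [ 519.8 -283.4  135.2] 12.4
expected bar side px [[380.6, 160.3], [358.4, 169.5], [369.7, 164.8]]
bar ends 361 169.0 380 161.5
bottle (np.float64(345.1), np.float64(206.4), 99) (np.float64(345.0), np.float64(206.4), 97)
cup (np.float64(409.3), np.float64(173.0), 172) (np.float64(nan), np.float64(nan), 0)
tape (np.float64(464.4), np.float64(249.9), 141) (np.float64(463.9), np.float64(250.0), 172)
tubes (np.float64(254.7), np.float64(160.2), 327) (np.float64(254.6), np.float64(160.2), 329)
marker (np.float64(187.8), np.float64(239.1), 72) (np.float64(187.7), np.float64(239.3), 70)<stdin>:4: RuntimeWarning: Mean of empty slice.
  ret = ret.dtype.type(ret / rcount)
```

```bash
python3 -m crank '[[0,0,0,0,0,0],[0,0,0,0,0,0]]'; python3 -c "from cell import *; print(job_done())"
```

```text
time: 27.12
ee_pos: [535.3, -252.2, 333.4]
eef_rot: [-0.0, 0.821, 0.57, -0.0]
contact_force: [0.2, 0.5, -0.5]
gripper_width: 88.3
the job is handed in; nothing more can be done
None
```

I handed the job in at about 27 s. No verdict was reported, so this rests on my own checks.

**What I did**
- I laid the cover on the mat.
- I slid the rack's bar about 25 mm against the keeper, where it pushed back with about 6–7 N. I then lifted it past the lip, drew it off over the nose and saw the keeper shut.
- I lowered the rack until the floor contact showed, about 8 N in all, then let go and backed off upward.

**Last checks**
- **Cover:** its handle is about 7 mm from the mat centre and has not moved since it was placed.
- **Rack:** the bar's centre is within about 2 mm of the dish centre, turned about 1° from the dish. Its height and slope in the side view fit a rack standing level on the floor.
- **Keeper:** it looks as it did at the start in both fixed views, but that rests on only a few red pixels.
- **Bystanders:** bottle, tape, tube block and marker are unmoved in the top view.

**Not checked or in disagreement**
- The cup was hidden by the arm in the last top view, and I did not measure the jar again; the gripper stayed clear of both.
- The two-view fix on the bar missed by 12 mm. I put this down to the gripper hiding part of the bar in the side view, because the visible bar ends matched the prediction within about 3 px.
- The last picture could not be viewed because the 12-picture limit was reached, so the final check was numbers only.

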